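# Close the storage jars with their own lids

### The arm

A 6-joint arm with a two-finger parallel gripper is mounted at the origin on a cart in front of the work surface, level with it; the furniture and walls round the work are solid. World frame = base frame: x ahead of the robot, y to its left, z up, the work surface at z = 0. Lengths are in m, angles in degrees, forces in N, time in s.
With the tool pointing down it reaches from about 0.25 to 0.725 m from the base axis. Payload 9.7 kg.
Tool frame: the origin (TCP) lies midway between the tips of the shut fingers; the grasp point (between the pads) lies bot.grip_depth behind it (bot.grip_depth is the distance from the TCP to the grasp point, in m); z points along the fingers, y is the line along which they close (so a half turn about z gives the same grasp; the last joint's range is limited). The gripper opens to 85 mm and grips with 20 to 120 N. Pads are 22 mm wide; open, the fingers measure 114 mm over their backs; the gripper's body (76 mm by 85 mm) begins 54 mm behind the grasp point. The pads swing forward as they close: fully open they stand 13 mm farther back than shut.
Start: joints at [68.927, 4.979, 10.078, 95.1, 0, 90], TCP at [0.198, 0.513, 0.231] pointing down, gripper open.
Joint ranges: [-179.16, 179.16], [-48.56, 103.87], [-65.8, 70.77], [-126.05, 130.52], [-82.76, 87.17], [-180, 180]. Speed limits (degrees/s): [127.2, 127.2, 147.25, 180, 180, 180].

### API

Orientations are given as [roll, pitch, yaw] about the fixed x, y, z axes, in that order (R = Rz(yaw) Ry(pitch) Rx(roll)).
In Python, from station import bot gives the robot as it stands. Calls block until the motion is done:
- bot.move_pose(position, orientation): joint-space move of the TCP to a pose.
- bot.movel(position, max_speed=0.15, rot=None): straight line of the TCP; rot=None keeps the orientation; max_speed is the mean speed in m/s.
- bot.move_j(angles): joint-space move.
- bot.open_gripper() and bot.clamp(effort=None): open the fingers fully, or close them until they stop; effort is the grip in N (None keeps the last).
- bot.pause(seconds).
- bot.inverse_kinematics(position, orientation): joint angles nearest the present ones, or None.
- bot.get_image(name): name is "side" or "top"; returns the picture (420x560x3 uint8, blue, green, red); there is no depth.
- bot.camera_info(name): a dict with "fx", "fy", "cx", "cy" (pixels), "eye" and "orientation" of the camera in the world. Camera axes: x right, y up, looking along -z (the intrinsics and any distortion apply to the point x, -y, -z); pixel columns grow to the right and rows downward; lengths in m; the calibration is good to about 2 mm. A picture is of the moment at which its call begins. camera_info takes no time and is no camera call.
A pose or a line that the arm cannot do raises bot.IKError and nothing moves.
- bot.hand_in(): hands the job in; it is judged then, once.
Readings, each from a call of its own:
- bot.current_clock(): time.
- bot.current_joints(): joint angles.
- bot.current_joint_velocities(): joint speeds.
- bot.current_joint_torque(): joint torques, N m.
- bot.current_eef_pos(): TCP position.
- bot.current_tcp_rot(): TCP orientation.
- bot.current_contact_force(): force on the tool from outside, world axes, zero at the start.
- bot.current_moment(): the same for the moment, N m.
- bot.current_width(): finger opening in m.
- bot.current_grip_force(): force on a finger pad.
Only numpy, scipy, OpenCV 4.12 (cv2) and the standard library are available. Lean on these libraries where they do the work, as an engineer would, in place of code of your own. Each camera call takes 0.05 s, during which the arm holds its last target. There are 200 camera calls.

### The job

Close the three open storage jars: put each wooden lid on the jar of its own size (small on small, medium on medium, large on large), knob up, plug in the mouth and disc lying flat on the rim. Leave the jars standing where they are, and leave the coffee pod, the terracotta dish and the kitchen timer alone.

Things in the scene. Friction and masses are not known exactly. Their poses are not given: they have to be found in the camera images.
- small_jar_mouth (a point): The small of three open round white stoneware jars standing loose on the worktop: outer diameter 48 mm, 45 mm high, mouth 40 mm wide inside (wall 4 mm). The point is the centre of the mouth, level with the rim; z points up out of the jar.
- small_lid_centre (a point): The small of three loose brown wooden lids, knob up: disc 56 mm wide, 8 thick; below it a cork plug 26 mm wide, 10 high, tapered at its foot; on it a round upright knob 22 mm wide, 30 tall; 48 high in all. The point is on its axis half-way up, 6 mm above the disc's top and 24 below the knob's top; z is up. Seated, the disc lies on the rim, the plug has 7 mm play all round, the point is 14 mm above the rim.
- medium_jar_mouth (a point): The medium of three open round white stoneware jars standing loose on the worktop: outer diameter 66 mm, 55 mm high, mouth 58 mm wide inside (wall 4 mm). The point is the centre of the mouth, level with the rim; z points up out of the jar.
- medium_lid_centre (a point): The medium of three loose brown wooden lids, knob up: disc 74 mm wide, 8 thick; below it a cork plug 44 mm wide, 10 high, tapered at its foot; on it a round upright knob 22 mm wide, 30 tall; 48 high in all. The point is on its axis half-way up, 6 mm above the disc's top and 24 below the knob's top; z is up. Seated, the disc lies on the rim, the plug has 7 mm play all round, the point is 14 mm above the rim.
- large_jar_mouth (a point): The large of three open round white stoneware jars standing loose on the worktop: outer diameter 84 mm, 65 mm high, mouth 76 mm wide inside (wall 4 mm). The point is the centre of the mouth, level with the rim; z points up out of the jar.
- large_lid_centre (a point): The large of three loose brown wooden lids, knob up: disc 92 mm wide, 8 thick; below it a cork plug 62 mm wide, 10 high, tapered at its foot; on it a round upright knob 22 mm wide, 30 tall; 48 high in all. The point is on its axis half-way up, 6 mm above the disc's top and 24 below the knob's top; z is up. Seated, the disc lies on the rim, the plug has 7 mm play all round, the point is 14 mm above the rim.
- coffee_pod_centre (a point): Bystander: a round flat pale-brown paper coffee pod, 69 mm across and 11 mm thick, with no knob, lying loose on the worktop. The point is its centre.
- dish_centre (a point): Bystander: a shallow round terracotta dish, 123 mm across and 28 mm high, loose on the hob. The point is its centre, half-way up.
- timer_centre (a point): Bystander: a round white kitchen timer with a red grip on top, 60 mm across and 54 mm high, loose on the hob. The point is its centre, half-way up.

How it is judged (in metres and radians):
At the end, for the whole second after the job is handed in: Each lid sits on the jar of its own size: axis within 9 mm of the mouth's centre, its centre point 10.5 to 17.5 mm above the rim, level within 0.08 rad; each jar stands upright (within 0.05 rad, rim raised by less than 4 mm); all released and at rest (horizontal distance between small_lid_centre and small_jar_mouth below 0.009 m and z of small_lid_centre in the frame of small_jar_mouth between 0.0105 and 0.0175 m and angle between each of small_lid_centre, medium_lid_centre, large_lid_centre's own z axis and vertical below 0.08 rad and angle between each of small_jar_mouth, medium_jar_mouth, large_jar_mouth's own z axis and vertical below 0.05 rad and height (world z) of small_jar_mouth below 0.049 m and linear speed of each of small_lid, medium_lid, large_lid below 0.02 m/s and horizontal distance between medium_lid_centre and medium_jar_mouth below 0.009 m and z of medium_lid_centre in the frame of medium_jar_mouth between 0.0105 and 0.0175 m and height (world z) of medium_jar_mouth below 0.059 m and horizontal distance between large_lid_centre and large_jar_mouth below 0.009 m and z of large_lid_centre in the frame of large_jar_mouth between 0.0105 and 0.0175 m and height (world z) of large_jar_mouth below 0.069 m); the robot touches nothing.
It fails at once if a jar is lifted or shoved more than 40 mm from its place, or tipped (distance of any of small_jar_mouth, medium_jar_mouth, large_jar_mouth from where it was at the start of the episode above 0.04 m or angle between any of small_jar_mouth, medium_jar_mouth, large_jar_mouth's own z axis and vertical above 0.35 rad).
It fails at once if the coffee pod, the terracotta dish or the kitchen timer is moved more than 30 mm (distance of any of coffee_pod_centre, dish_centre, timer_centre from where it was at the start of the episode above 0.03 m).
It also fails if it takes over 80 s, if anything falls off the work surface, if the arm or the gripper's body presses on something with over 40 N, if the wrist force passes 120 N, or if a joint passes its speed limit or range.

## Working session

There is one attempt and no reset: what is moved stays moved. The work goes in short steps, each a Python script; the robot and the scene stay as the last script left them, time stands still between calls to the robot, and variables do not carry over. Pictures are saved under pics/ and viewed, at most 14 in all, crops included, and the job is handed in when it is done.

```bash
mkdir -p pics
python3 - <<'E'
from station import bot
import cv2
for n in("top","side"):
    cv2.imwrite(f"pics/{n}0.png",bot.get_image(n)); print(n,bot.camera_info(n))
print(bot.grip_depth,bot.current_tcp_rot(),bot.current_clock())
E
```

```text
top {'fx': 393.9903467549853, 'fy': 393.9903467549853, 'cx': 282.9283084460723, 'cy': 203.92802353927462, 'eye': array([ 0.44455187, -0.05068496,  0.93720767]), 'orientation': array([  4.9813236 ,  -0.46298042, -89.33524928])}
side {'fx': 444.16742325480135, 'fy': 444.16742325480135, 'cx': 280.0478058769854, 'cy': 211.94696321322206, 'eye': array([ 0.10336752, -0.33363095,  0.86409544]), 'orientation': array([ 34.18799908,   0.39184656, -57.79631527])}
0.0187 [-1.79931635e+02 -7.85830373e-04  1.58927280e+02] 0.1
```

View pics/top0.png

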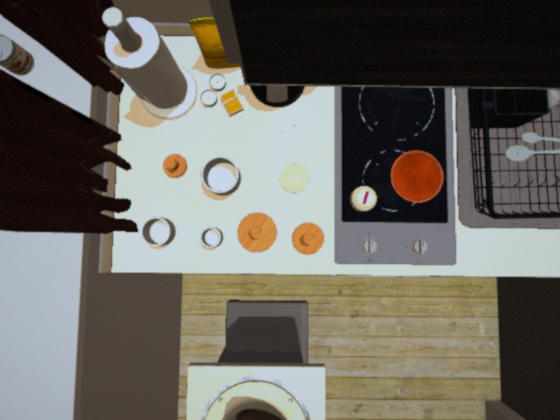

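View pics/side0.png

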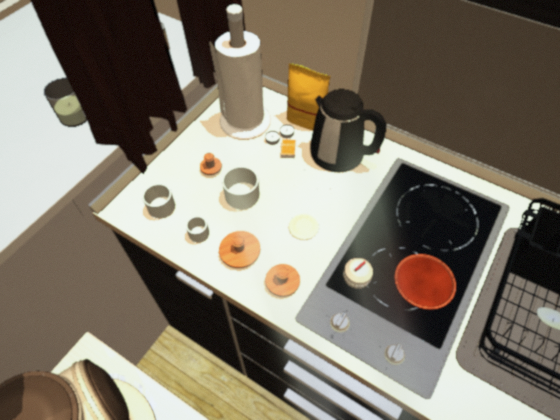

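Run:
```python
import cv2
a=cv2.imread("pics/top0.png")[140:270,130:335];cv2.imwrite("pics/topc.png",cv2.resize(a,None,fx=3.9,fy=3.9,interpolation=cv2.INTER_CUBIC))
a=cv2.imread("pics/side0.png")[140:305,130:325];cv2.imwrite("pics/sidec.png",cv2.resize(a,None,fx=3.6,fy=3.6,interpolation=cv2.INTER_CUBIC))
```

```text
(no output)
```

View pics/topc.png

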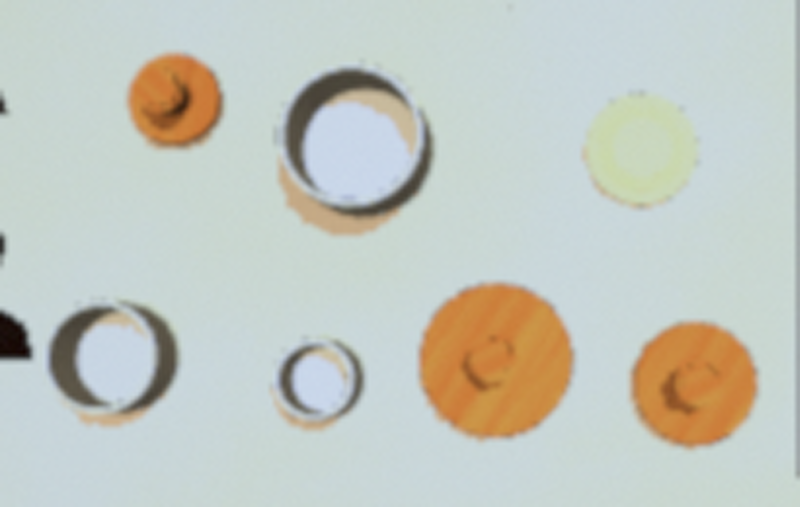

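View pics/sidec.png

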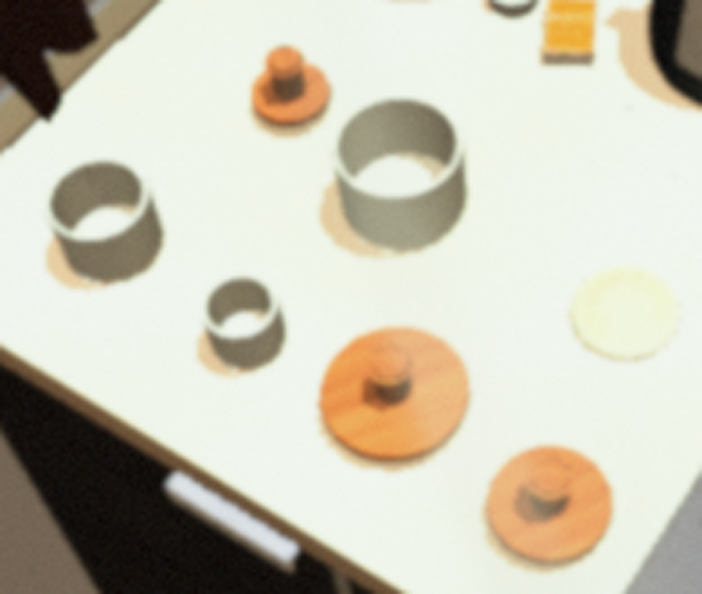

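The three jars and three lids are clear in both views. The top-crop rim centres are large (355,138), medium (106,357) and small (318,380). The disc centres are large (496,360), medium (694,384) and small (175,100). I'll intersect these with their known heights in both views.

```bash
cat > h.py <<'E'
from station import bot
import numpy as np
from scipy.spatial.transform import Rotation as R
def ray(cam,u,v,z):
    c=bot.camera_info(cam); d=R.from_euler('xyz',c['orientation'],degrees=True).apply([(u-c['cx'])/c['fx'],-(v-c['cy'])/c['fy'],-1])
    return c['eye']+d*(z-c['eye'][2])/d[2]
E
python3 - <<'E'
from h import *
P={'LJ':(.065,(355,138),(400,148)),'MJ':(.055,(106,357),(100,201)),'SJ':(.045,(318,380),(242,309)),
'LL':(.018,(496,360),(395,392)),'ML':(.018,(694,384),(549,500)),'SL':(.018,(175,100),(291,90)),'pod':(.011,(640,149),(625,312))}
for k,(z,t,s) in P.items():
    a=ray('top',(t[0]+.5)/3.9-.5+130,(t[1]+.5)/3.9-.5+140,z);b=ray('side',(s[0]+.5)/3.6-.5+130,(s[1]+.5)/3.6-.5+140,z)
    print(k,a.round(4),b.round(4),((a-b)*1000).round(1)[:2])
for q in ((.5,.1,.2),(.3,-.15,.2),(.35,.3,.2),(.5,.2,.2)):
    for y in (90,160,-90,0): print(q,y,bot.inverse_kinematics(q,[180,0,y]))
E
```

```text
LJ [0.5838 0.083  0.065 ] [0.5852 0.0825 0.065 ] [-1.4  0.5]
MJ [0.4571 0.2234 0.055 ] [0.4568 0.2237 0.055 ] [ 0.4 -0.2]
SJ [0.4455 0.1038 0.045 ] [0.4447 0.103  0.045 ] [0.8 0.8]
LL [0.4586 0.0028 0.018 ] [0.458  0.0015 0.018 ] [0.6 1.3]
ML [ 0.4457 -0.1154  0.018 ] [ 0.4466 -0.1158  0.018 ] [-0.9  0.4]
SL [0.6131 0.1994 0.018 ] [0.6154 0.2001 0.018 ] [-2.4 -0.7]
pod [ 0.5879 -0.0822  0.011 ] [ 0.5851 -0.0856  0.011 ] [2.7 3.4]
(0.5, 0.1, 0.2) 90 [ 11.30993247  -1.06565672   0.39056381  91.45622053   0.
 101.30993247]
(0.5, 0.1, 0.2) 160 [11.30993247 -1.06565672  0.39056381 91.45622053  0.         31.30993247]
(0.5, 0.1, 0.2) -90 [ 11.30993247  -1.06565672   0.39056381  91.45622053   0.
 -78.69006753]
(0.5, 0.1, 0.2) 0 [  11.30993247   -1.06565672    0.39056381   91.45622053    0.
 -168.69006753]
(0.3, -0.15, 0.2) 90 [-26.56505118 -24.9312668  -19.13079846  95.80046834   0.
  63.43494882]
(0.3, -0.15, 0.2) 160 [-26.56505118 -24.9312668  -19.13079846  95.80046834   0.
  -6.56505118]
(0.3, -0.15, 0.2) -90 [ -26.56505118  -24.9312668   -19.13079846   95.80046834    0.
 -116.56505118]
(0.3, -0.15, 0.2) 0 [-26.56505118 -24.9312668  -19.13079846  95.80046834   0.
 153.43494882]
(0.35, 0.3, 0.2) 90 [ 40.60129465  -7.71128804  -5.84252066  91.86876739   0.
 130.60129465]
(0.35, 0.3, 0.2) 160 [40.60129465 -7.71128804 -5.84252066 91.86876739  0.         60.60129465]
(0.35, 0.3, 0.2) -90 [ 40.60129465  -7.71128804  -5.84252066  91.86876739   0.
 -49.39870535]
(0.35, 0.3, 0.2) 0 [  40.60129465   -7.71128804   -5.84252066   91.86876739    0.
 -139.39870535]
(0.5, 0.2, 0.2) 90 [ 21.80140949   2.84399451   4.34943913  91.50544462   0.
 111.80140949]
(0.5, 0.2, 0.2) 160 [21.80140949  2.84399451  4.34943913 91.50544462  0.         41.80140949]
(0.5, 0.2, 0.2) -90 [ 21.80140949   2.84399451   4.34943913  91.50544462   0.
 -68.19859051]
(0.5, 0.2, 0.2) 0 [  21.80140949    2.84399451    4.34943913   91.50544462    0.
 -158.19859051]
```

Both views agree to within 3 mm. Before moving I'll check how far the curtain reaches in, because the small lid and the medium jar lie near it.

Run:
```python
from h import *
for z in (0,.1,.2,.3,.4,.5,.6): print(z,[ray('side',*p,z)[:2].round(2) for p in((145,172),(110,150),(210,95))],[ray('top',*p,z)[:2].round(2) for p in((137,226),(128,168),(133,120),(240,85))])
```

```text
0 [array([0.52, 0.34]), array([0.53, 0.46]), array([0.83, 0.37])] [array([0.47, 0.29]), array([0.61, 0.32]), array([0.73, 0.31]), array([0.82, 0.05])]
0.1 [array([0.47, 0.26]), array([0.48, 0.37]), array([0.75, 0.29])] [array([0.47, 0.25]), array([0.59, 0.28]), array([0.7 , 0.27]), array([0.78, 0.04])]
0.2 [array([0.42, 0.18]), array([0.43, 0.28]), array([0.66, 0.21])] [array([0.46, 0.22]), array([0.57, 0.24]), array([0.67, 0.23]), array([0.74, 0.03])]
0.3 [array([0.38, 0.1 ]), array([0.38, 0.19]), array([0.58, 0.13])] [array([0.46, 0.18]), array([0.56, 0.2 ]), array([0.64, 0.19]), array([0.7 , 0.02])]
0.4 [array([0.33, 0.03]), array([0.33, 0.1 ]), array([0.5 , 0.04])] [array([0.46, 0.14]), array([0.54, 0.16]), array([0.61, 0.16]), array([0.66, 0.01])]
0.5 [array([ 0.28, -0.05]), array([0.28, 0.  ]), array([ 0.41, -0.04])] [array([0.46, 0.11]), array([0.52, 0.12]), array([0.58, 0.12]), array([ 0.62, -0.  ])]
0.6 [array([ 0.23, -0.13]), array([ 0.23, -0.09]), array([ 0.33, -0.12])] [array([0.45, 0.07]), array([0.5 , 0.08]), array([0.55, 0.08]), array([ 0.58, -0.01])]
```

Run:
```python
import cv2,numpy as np
g=lambda a:cv2.resize((255*(a/255.)**.4).astype('uint8'),None,fx=2.0,fy=2.0,interpolation=cv2.INTER_CUBIC)
a=cv2.imread("pics/top0.png")[0:290,0:190];b=cv2.imread("pics/side0.png")[0:290,40:250]
cv2.imwrite("pics/curt.png",np.hstack([g(a),g(b)]))
```

```text
(no output)
```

View pics/curt.png

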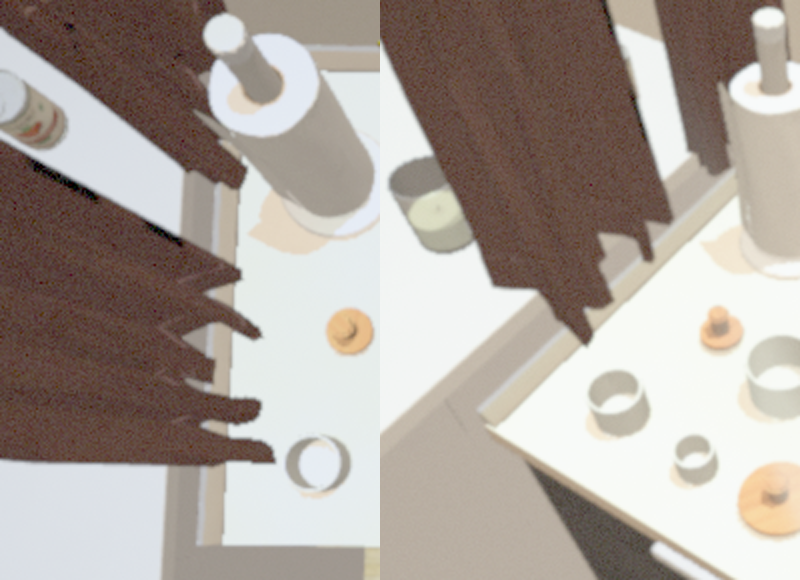

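```bash
cat >> h.py <<'E'
def tri(pt,ps):
    A=[];b=[]
    for cam,p in(('top',pt),('side',ps)):
        o=ray(cam,*p,.5);d=ray(cam,*p,0)-o;d/=np.linalg.norm(d);M=np.eye(3)-np.outer(d,d);A.append(M);b.append(M@o)
    x=np.linalg.lstsq(np.vstack(A),np.hstack(b),rcond=None)[0]
    return x,[np.linalg.norm(M@x-c) for M,c in zip(A,b)]
GR=bot.grip_depth
def pose(g,tilt):            # grasp point -> TCP position, orientation; fingers close along x, body leans to -y
    r=R.from_euler('x',tilt,degrees=True)*R.from_euler('xyz',[180,0,90],degrees=True)
    return list(np.array(g)+GR*r.apply([0,0,1])), list(r.as_euler('xyz',degrees=True))
def lin(g,tilt,v=.15):
    p,o=pose(g,tilt); bot.movel(p,max_speed=v,rot=o)
def go(g,tilt): bot.move_pose(*pose(g,tilt))
E
python3 - <<'E'
from h import *
for a,b in(((136,227),(144,171)),((130,204),(155,150)),((130,167),(175,130)),((120,137),(185,110))): print(*tri(a,b))
for g,t in(((.4575,.2235,.097),20),((.446,-.1155,.042),20),((.446,-.1155,.19),20),((.614,.2,.15),15),((.584,.083,.15),0)): print(bot.inverse_kinematics(*pose(g,t)))
E
```

```text
[0.46386261 0.24721243 0.11935935] [np.float64(0.0006872613287652551), np.float64(0.0006872613287656471)]
[0.51077992 0.25283152 0.1393062 ] [np.float64(0.0009079530867092238), np.float64(0.0009079530867092554)]
[0.58741954 0.26083355 0.13020625] [np.float64(0.00040246365372450187), np.float64(0.000402463653724454)]
[0.65084779 0.28408044 0.12964678] [np.float64(0.00030726680131145745), np.float64(0.00030726680131139766)]
[ 16.14270083  -6.98871174 -20.50690881  70.70343475  19.17988285
 107.11979989]
[-24.85280683   1.89678607 -18.27199025  78.52848167  18.08007305
  63.76085681]
[-24.85280683  -0.91481745  -4.58297579  95.02909965  18.08007305
  63.76085681]
[ 12.0505918   13.76940963   7.94589208  80.9746264   14.66195508
 102.46262413]
[ 8.08889226  9.59076122  4.10869771 84.5179365   0.         98.08889226]
```

The curtain fringe hangs at about y=0.25, z=0.12, right beside the medium jar. I'll do the medium lid first, holding it with the tool tilted about the closing axis so the lid stays level. The lid goes in sideways, below the fringe.

Run:
```python
from h import *
import cv2
T=32; L=[.4462,-.1156]; J=[.4570,.2235]; dz=.042-.018+.008+.055   # grasp height when seated
bot.movel([.2,.27,.231],max_speed=.25)
go(L+[.15],T); lin(L+[.042],T,.12)
bot.clamp(40); print('w',bot.current_width(),bot.current_grip_force(),bot.current_clock())
lin(L+[.15],T); lin([.44,.08,.15],T,.2)
lin([J[0],.1,dz+.018],T,.15)
lin([J[0],J[1]-.05,dz+.018],T,.12)
print('w',bot.current_width(),bot.current_contact_force(),bot.current_clock())
for n in("top","side"): cv2.imwrite(f"pics/{n}1.png",bot.get_image(n))
a=cv2.imread("pics/top1.png")[100:290,100:330];b=cv2.imread("pics/side1.png")[100:290,100:330]
cv2.imwrite("pics/m1.png",cv2.resize(np.hstack([a,b]),None,fx=1.73,fy=1.73,interpolation=cv2.INTER_CUBIC))
```

```text
w 0.021568348362609478 38.95466385874897 4.6917
w 0.021880422668484115 [ 0.37606671  0.63979767 -1.18901473] 7.95
```

View pics/m1.png

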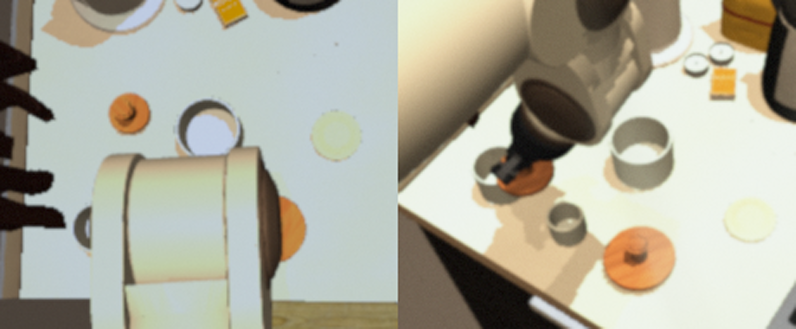

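The medium lid is held level, with its leading edge just over the jar and below the fringe. The arm is clear of the curtain, so I'll insert it.

Run:
```python
from h import *
import cv2
T=32; J=[.4570,.2235]; dz=.087
f=lambda s:print(s,bot.current_contact_force().round(1),bot.current_clock())
lin(J+[dz+.018],T,.1); f('over')
for h in(.009,.004,.0015,0):
    lin(J+[dz+h],T,.04); f(h)
bot.open_gripper(); bot.pause(.2)
p,o=pose(J+[dz],T); up=-R.from_euler('xyz',o,degrees=True).apply([0,0,1])
bot.movel(list(np.array(p)+.07*up),max_speed=.12); f('out')
lin([.46,.05,.17],0,.2)
# large lid
L=[.4583,.0021]
lin(L+[.15],0); lin(L+[.0415],0,.12); bot.clamp(40); print('w',bot.current_width())
lin(L+[.17],0); f('lift')
J=[.5845,.0828]; z=.0415-.01+.065
lin(J+[.17],0,.2); lin(J+[z+.012],0,.12)
for h in(.004,.0015,0): lin(J+[z+h],0,.04); f(h)
bot.open_gripper(); lin(J+[.17],0); f('out')
lin([.35,-.05,.2],0,.3)
for n in("top","side"): cv2.imwrite(f"pics/{n}2.png",bot.get_image(n))
a=cv2.imread("pics/top2.png")[100:290,100:330];b=cv2.imread("pics/side2.png")[100:290,100:330]
cv2.imwrite("pics/m2.png",cv2.resize(np.hstack([a,b]),None,fx=1.73,fy=1.73,interpolation=cv2.INTER_CUBIC))
```

```text
over [ 0.3 -0.3  0. ] 8.7
0.009 [ 0.1  0.3 -0.7] 9.075
0.004 [-1.2  0.3 -0.1] 9.35
0.0015 [-0.1 -0.2 -0.8] 9.6
0 [-0.2  0.3  0.5] 9.85
out [ 0.3  0.6 -0.9] 11.425
w 0.021453297049573248
lift [ 0.1 -0.3 -1.9] 15.5
0.004 [-0.5 -0.4 -0.9] 17.4083
0.0015 [ 0.1 -0.3 -1.5] 17.6583
0 [-0.4  0.3  2.3] 17.9083
out [-0.7 -0.2  0.1] 19.1917
```

View pics/m2.png

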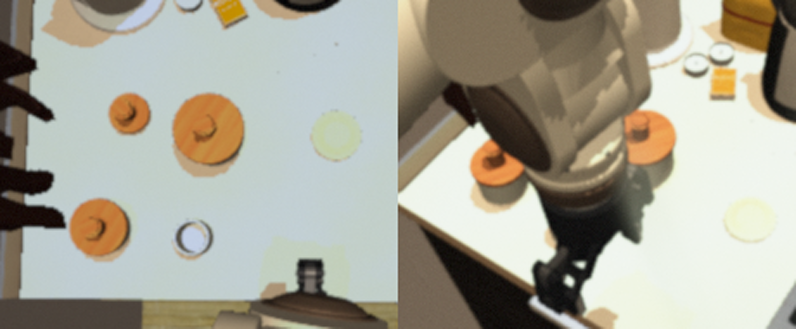

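The medium and large lids both look seated on their jars. Now the small one.

Run:
```python
from h import *
import cv2
f=lambda s:print(s,bot.current_contact_force().round(1),bot.current_clock())
T=15; L=[.614,.1997]; J=[.4451,.1034]; z=.042-.01+.045
lin([.46,.1,.19],0,.25); lin(L+[.17],T,.2)
lin(L+[.042],T,.1); bot.clamp(40); print('w',bot.current_width())
lin(L+[.17],T); f('lift'); lin(J+[.17],T,.2); lin(J+[z+.012],T,.12)
for h in(.004,.0015,0): lin(J+[z+h],T,.04); f(h)
bot.open_gripper(); lin(J+[.17],T); f('out')
lin([.33,-.18,.25],0,.3)
for n in("top","side"): cv2.imwrite(f"pics/{n}3.png",bot.get_image(n))
a=cv2.imread("pics/top3.png")[140:270,120:270];cv2.imwrite("pics/tc3.png",cv2.resize(a,None,fx=4.5,fy=4.5,interpolation=cv2.INTER_CUBIC))
b=cv2.imread("pics/side3.png")[130:270,120:290];cv2.imwrite("pics/sc3.png",cv2.resize(b,None,fx=4,fy=4,interpolation=cv2.INTER_CUBIC))
```

```text
w 0.021518798074493573
lift [-0.6  0.2 -0.3] 25.375
0.004 [ 0.2  0.2 -0.5] 27.675
0.0015 [ 0.8 -0.1 -0.5] 27.925
0 [-0.5  0.2  1.4] 28.175
out [ 0.3 -1.  -0.7] 29.5833
```

View pics/tc3.png

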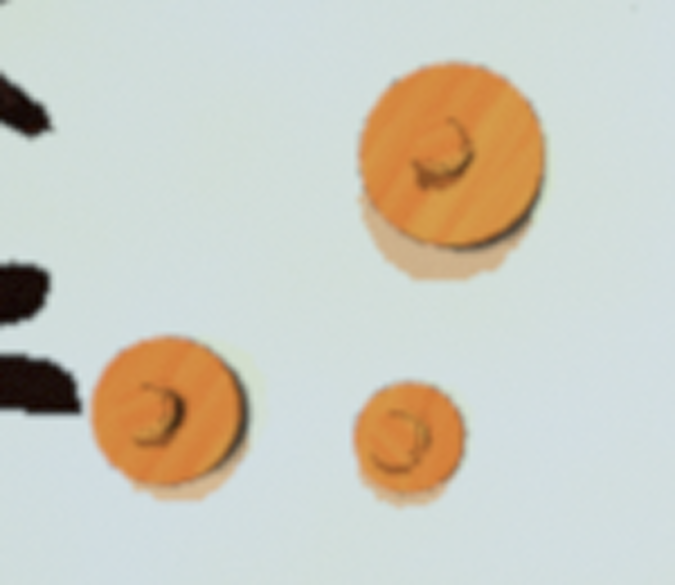

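View pics/sc3.png

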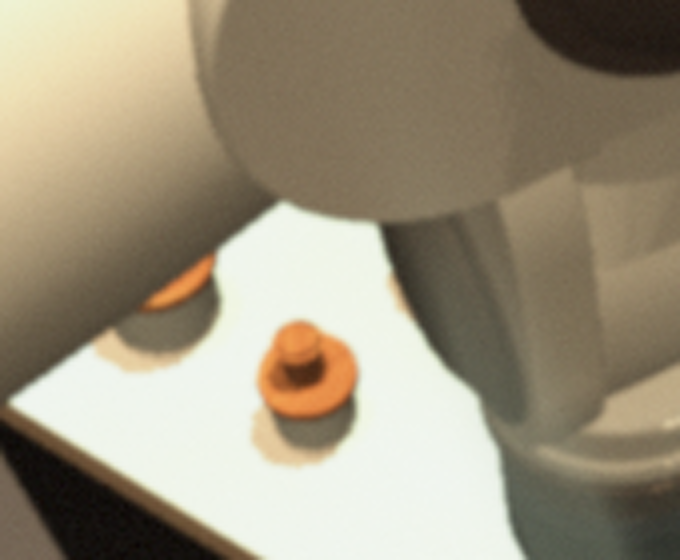

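All three lids sit on their jars. In the top crop the disc centres are large (452,154), medium (168,411) and small (410,437). The knob tops are about (441,146), (151,413) and (402,438). I'll check the numbers, and move the arm aside for a clear side view.

Run:
```python
from h import *
import cv2
for k,d,n,z,j in(('L',(452,154),(441,146),.073,(.5845,.0828)),('M',(168,411),(151,413),.063,(.457,.2235)),('S',(410,437),(402,438),.053,(.4451,.1034))):
    q=lambda p,z:ray('top',(p[0]+.5)/4.5-.5+120,(p[1]+.5)/4.5-.5+140,z)[:2]
    print(k,((q(d,z)-j)*1000).round(1),((q(n,z+.03)-j)*1000).round(1))
bot.movel([.2,-.2,.3],max_speed=.25)
j=bot.current_joints(); j[0]=-80; bot.move_j(j)
a=cv2.imwrite("pics/s4.png",cv2.resize(bot.get_image("side")[110:270,120:320],None,fx=3.6,fy=3.6,interpolation=cv2.INTER_CUBIC)); print(bot.current_clock())
```

```text
L [0.6 0.4] [-0.5  1. ]
M [ 0.5 -2.8] [-1.  -4.2]
S [1.1 0.1] [ 0.5 -1.4]
32.5333
```

View pics/s4.png

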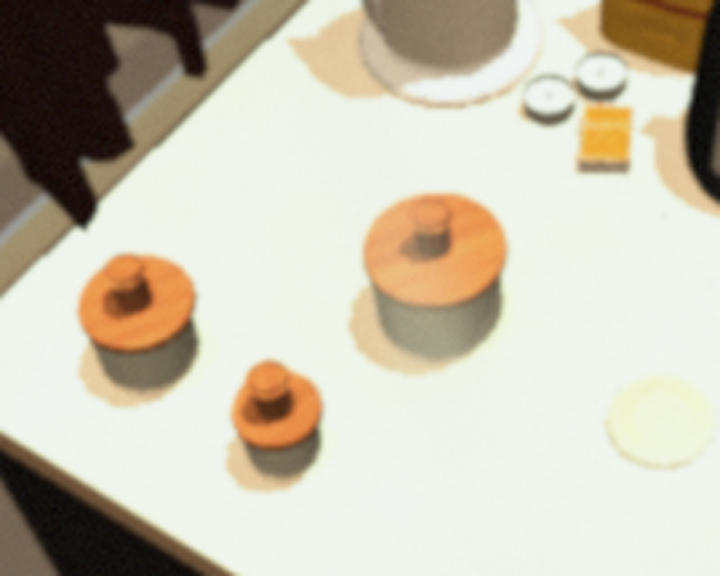

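All three discs lie flat on their rims, within about 4 mm of centre. The bystanders in view are untouched and the arm is clear, so I'm handing in.

```bash
python3 -c "
from station import bot
print(bot.hand_in())"
```

```text
the job is handed in; nothing more can be done
None
```

I put all three lids on their matching jars and handed the job in at about 33 s; the last pictures show each lid flat on its rim, within about 4 mm of centre, but the hand-in call returned no verdict.

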